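# Hook and lock a shelf bracket in a slotted upright

### The arm

A 6-joint arm with a two-finger parallel gripper is mounted at the origin on the work surface. World frame = base frame: x ahead of the robot, y to its left, z up, the work surface at z = 0. Lengths are in m, angles in rad, forces in N, time in s.
With the tool pointing down it reaches from about 0.375 to 0.9 m from the base axis. Payload 3.1 kg.
Tool frame: the origin (TCP) lies on the front face of the gripper's body, between the roots of the fingers; the fingertips stand 73 mm ahead of it and the grasp point (between the pads) lies 54 mm ahead of it (manip.tips_ahead is the distance from the TCP to the fingertips, in m); z points along the fingers, y is the line along which they close (so a half turn about z gives the same grasp; the last joint's range is limited). The gripper opens to 85 mm and grips with 20 to 120 N. Pads are 22 mm wide; open, the fingers measure 114 mm over their backs; the gripper's body (76 mm by 85 mm) begins 54 mm behind the grasp point. The pads swing forward as they close: fully open they stand 13 mm farther back than shut.
Start: joints at [-1.385, 0.527, 1.433, -0, 1.181, -0.178], TCP at [0.222, -0.584, 0.304] pointing down, gripper open.
Joint ranges: [-3.08, 3.08], [-0.75, 2.2], [0.22, 2.44], [-1.43, 4.57], [0, 2.65], [-2.85, 2.85]. Speed limits (rad/s): [2.79, 2.79, 3.14, 3.14, 3.14, 3.14].

### API

Orientations are given as a unit quaternion [x, y, z, w].
In Python, from station import sense, eyes, workorder, manip gives the robot as it stands.
- The arm moves only by the shell command python3 -m inch 'ROWS' [OPENING] [FORCE]. ROWS is JSON, a list of rows, each an object of numbers: "dx", "dy", "dz": the shift along the tool's x, y, z in cm; "wx", "wy", "wz": the turn, a rotation vector about the tool's x, y, z in degrees. In form: [{"dx": .., "dy": .., "dz": .., "wx": .., "wy": .., "wz": ..}, ...]. A call has 1 to 10 rows; each row shifts and turns the commanded pose from where the row before left it, along the tool's axes as they then stand; what a row does not reach is not made up. A row lasts 1/8 s, in which the tool goes at most 62.5 mm and 10.7 degrees, less where a joint would pass 70% of its speed; a pose out of reach is approached as far as the arm can. A call with a gripper value outside its range is refused whole. OPENING is the opening, from 0 (shut) to 1 (fully open), set as the call begins (- or left out, the last holds). The fingers move at their own pace and stop on an object; FORCE is the grip in N (left out, the last holds). Time passes only in rows, so rows that do not move let the fingers close. It gives the time, the measured TCP pose, the force, the opening and the grip force at its end, in the units of the state.
- sense(): the state, without advancing time (a new reading comes with each control period).
- eyes.snapshot(name): name is "scene" or "side" or "wrist"; returns the picture (400x640x3 uint8, red, green, blue); there is no depth.
- eyes.camera_params(name): a dict with "fx", "fy", "cx", "cy" (pixels), "rvec" (rotation vector, rad) and "tvec" (3), from world to camera coordinates, as OpenCV has them. Camera axes: x right, y down, z forward; pixel columns grow to the right and rows downward; lengths in m; the calibration is good to about 2 mm. A picture is of the moment at which its call begins: read the wrist's pose just before it. camera_params takes no time and is no camera call; for the wrist camera it gives the pose at the moment of the call.
- workorder.sign_off(): hands the job in; it is judged then, once.
The state is a dict: "t": time; "q": joint angles; "qd": joint speeds; "tau": joint torques, N m; "tcp_pos": TCP position; "tool_rot": TCP orientation; "force": force on the tool from outside, world axes, zero at the start; "ft_torque": the same for the moment, N m; "finger_gap": opening from 0.0 (shut) to 1.0 (fully open); "gripper_force": force on a finger pad.
Only numpy, scipy, OpenCV 4.12 (cv2) and the standard library are available. Lean on these libraries where they do the work, as an engineer would, in place of code of your own. Each camera call takes 0.05 s, during which the arm holds its last target. There are 200 camera calls.

### The job

Hook the claws of the loose red shelf bracket into the slots of the display stand's empty upright, in the same row as its red partner on the other upright, and press it down close to the upright until it is locked fully home, level with its partner and flat against the upright. Then let go of it, and leave everything else on the bench where it is.

Things in the scene. Friction and masses are not known exactly. Their poses are not given: they have to be found in the camera images.
- bracket_grip (a point): Loose red steel shelf bracket to be hooked in, 0.29-0.45 kg, standing on the bench. This point: its balance point, middle of the tube's section. Axes: z up, x from nose to back plate and on along the claws, y across. In this frame (mm): level tube 15 wide (y), 30 tall (z -15 to 15), x -146 (nose, stop 14 high on its top) to 80; plate 4 thick, 36 wide, z -15 to 73, back face at x 84.
- bracket: The same bracket; origin on the plate's back face, middle of its lower edge (84 mm along x and 15 mm below bracket_grip); same axes. 10 mm above this origin, below the claws, a spring tongue 5 mm wide, 8 tall stands 4 mm out of the back face: 3 N to move it, 5.5 N when flush. It rubs on the upright on the way down and snaps into the slot at home.
- upper_claw (a point): The bracket's upper claw: underside of its neck at the plate's back face, 55 mm above bracket_grip, on the centre line. The other claw is alike, 40 mm lower. A claw: 5 mm wide, a neck 8 mm tall running out of the plate, with a lip hanging 10 mm below it; it stands 9.5 mm out. Gap plate to lip: 5.2 mm at the lip's tip, narrowing to 4.1 mm at the neck.
- press_point (a point): Top of the bracket's tube, 22 mm before the plate's back face. Let go above home, the bracket does not fall home: its weight jams the claws in the slots 2 to 8 mm too high; loose, a push far out on the tube only jams it more. A straight push down on its top here, within 25 mm of the upright (6 to 20 N), drives it home with a jerk. Gripped, level, leaning lightly on the face, it can be pressed home by the grip too.
- partner_grip (a point): The same point (as bracket_grip) of the partner: an identical red bracket, fixed, already home in the top row of the other upright; axes as for bracket_grip, so its x is square to the uprights' front faces, which lie 84 mm along +x. The loose bracket, home, has the same x, z and heading in this frame, and y = +280 or -280 mm (wherever the empty upright stands), give or take 9 mm.
- stand: The display stand, fixed to the bench: two uprights joined by grey cross bars behind them, each on a dark steel foot 190 by 45 by 8 mm. Origin at bench level about midway between the uprights, in the plane of their front faces; axes as for partner_grip. The partner is on one upright, left or right; the other is empty. It was clamped on by hand, parallel, 280 mm away give or take 9 mm: find its slots by touch.
- slot_row (a point): Middle of the stand at the height of the top slots' lower edges (245 mm). Each upright: grey steel channel 40 mm wide, 285 tall; front web 4 mm thick, hollow behind (22 mm); six slots 8 mm wide, 26 tall on its centre line, lower edges 45 to 245 mm above the bench, every 40. Claws enter with the bracket level, 10 to 18 mm above home; home, the necks sit on the slots' lower edges, plate flat on the face.
- short_bracket_mid (a point): A bystander: a white short bracket (105 mm), lying on its side; the point is the middle of its tube, 18 mm above the bench.
- agate_slab: A bystander: a sawn agate slab with pale blue bands, about 128 by 95 by 16 mm, lying flat; origin at the middle of its underside.
- rough_stone: A bystander: a brown rough stone, about 104 by 86 by 77 mm; origin at the middle of its underside.
- geode_half: A bystander: half a geode, cut and polished face up, about 80 mm across and 30 mm tall; origin at the middle of its underside.
- mallet: A bystander: a rubber mallet lying flat, wooden handle 200 mm along its x, head 48 mm thick; origin under its middle.
- spray_bottle: A bystander: a white water bottle with a red cap, 64 mm across, 170 mm tall; origin under its middle.
- tag_jar: A bystander: an amber glass jar with a brass lid, 68 mm across, 85 mm tall; origin under its middle.
Mind the look-alikes: they are no part of the job. There is more than one size of the bracket; the job needs the larger.

How it is judged:
At the end, for the whole second after the job is handed in: The red bracket hangs, released and at rest, home on the empty upright in the partner's row: as high as the partner within 1.5 mm, in line with it front to back within 3 mm, 268 to 292 mm beside it, parallel to it within 0.035 rad and upright within 0.03 rad (x of bracket_grip in the frame of partner_grip between -0.003 and 0.003 m and z of bracket_grip in the frame of partner_grip between -0.0015 and 0.0015 m and (y of bracket_grip in the frame of partner_grip between 0.268 and 0.292 m or y of bracket_grip in the frame of partner_grip between -0.292 and -0.268 m) and angle between the x axis of bracket_grip and the x axis of partner_grip, either way round below 0.035 rad and angle between bracket_grip's own z axis and vertical below 0.03 rad and linear speed of bracket below 0.01 m/s); the robot touches nothing.
It fails at once if a bystander (stone, slab, geode, mallet, bottle, jar or short bracket) is shifted by more than 30 mm from where it was (distance of any of short_bracket_mid, agate_slab, rough_stone, geode_half, mallet, spray_bottle, tag_jar from where it was at the start of the episode above 0.03 m).
It also fails if it takes over 61 s, if anything falls off the work surface, if the arm or the gripper's body presses on something with over 40 N, if the wrist force passes 120 N, or if a joint passes its speed limit or range.

## Working session

There is one attempt and no reset: what is moved stays moved. The work goes in short steps, Python scripts to look and compute and a shell command to move; the robot and the scene stay as the last step left them, time stands still between calls to the robot, and variables do not carry over. Pictures are saved under pics/ and viewed, at most 12 in all, crops included, and the job is handed in when it is done.

```bash
mkdir -p pics; ls; python3 - <<'E'
from station import sense, eyes, manip
import cv2,json,numpy as np
s=sense();print({k:np.round(v,3).tolist() for k,v in s.items()})
for n in ("scene","side"):
    im=eyes.snapshot(n);cv2.imwrite(f"pics/{n}0.png",im[:,:,::-1]);p=eyes.camera_params(n);print(n,p)
    json.dump({k:np.array(v).tolist() for k,v in p.items()},open(f"{n}.json","w"))
E
```

```text
pics
{'t': 0.0, 'q': [-1.385, 0.528, 1.434, 0.0, 1.181, -0.178], 'qd': [-0.001, 0.0, 0.001, -0.0, -0.001, -0.001], 'tau': [0.0, -44.235, -17.802, -0.0, 0.008, 0.0], 'tcp_pos': [0.222, -0.584, 0.303], 'tool_rot': [0.984, 0.181, 0.0, -0.001], 'force': [0.187, -0.258, 0.306], 'ft_torque': [-0.018, 0.016, 0.046], 'gripper_force': 0.0, 'finger_gap': 0.999}
scene {'fx': 367.07974294090644, 'fy': 367.07974294090644, 'cx': 319.725102855004, 'cy': 199.36265670662596, 'rvec': array([ 1.58573885,  2.16579834, -0.72618561]), 'tvec': array([ 0.14185642, -0.31901611,  1.62624256])}
side {'fx': 520.1914646818711, 'fy': 520.1914646818711, 'cx': 314.85098983014774, 'cy': 208.94950213774186, 'rvec': array([ 2.08577315, -0.17065937,  0.10770361]), 'tvec': array([-0.51467473,  0.21031324,  1.75465362])}
```

View pics/scene0.png

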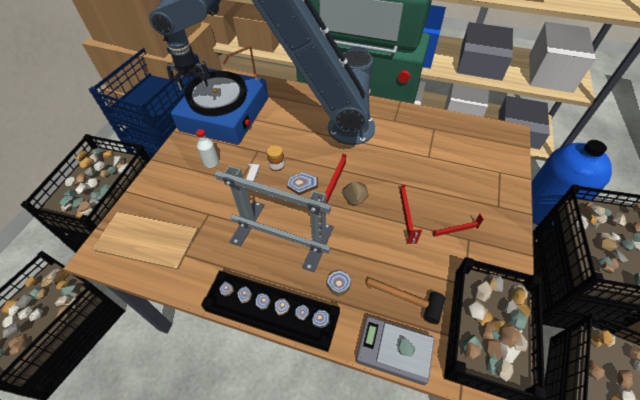

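View pics/side0.png

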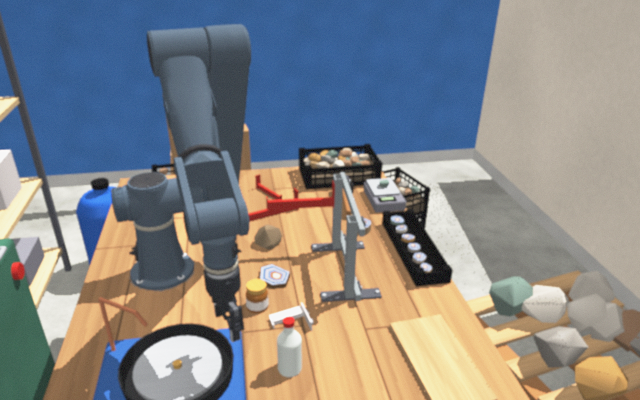

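Scene: the stand is at (275,215), with the red partner on its right-hand upright (318,210) and the left upright (235,200) empty. Two loose red brackets lie at (408,215) and (458,227). I'll measure both.

```bash
cat > h.py <<'E'
import numpy as np,cv2,json
def cam(n):
    p=json.load(open(n+".json")) if isinstance(n,str) else n
    R=cv2.Rodrigues(np.array(p["rvec"],float))[0];t=np.array(p["tvec"],float)
    K=np.array([[p["fx"],0,p["cx"]],[0,p["fy"],p["cy"]],[0,0,1]]);return K,R,t
def ray(n,u,v):
    K,R,t=cam(n);d=R.T@np.linalg.inv(K)@[u,v,1];return -R.T@t,d/np.linalg.norm(d)
def onz(n,u,v,z):
    o,d=ray(n,u,v);return o+d*(z-o[2])/d[2]
def tri(rays):
    A=np.zeros((3,3));b=np.zeros(3)
    for o,d in rays: P=np.eye(3)-np.outer(d,d);A+=P;b+=P@o
    x=np.linalg.solve(A,b);return x,[float(np.linalg.norm(np.cross(x-o,d))) for o,d in rays]
def proj(n,X):
    K,R,t=cam(n);c=K@(R@np.array(X)+t);return c[:2]/c[2]
def red(im):
    h=cv2.cvtColor(im,cv2.COLOR_BGR2HSV);return (((h[:,:,0]<8)|(h[:,:,0]>172))&(h[:,:,1]>140)&(h[:,:,2]>50)).astype(np.uint8)
E
python3 - <<'E'
from h import *
a=cv2.imread("pics/scene0.png");b=cv2.imread("pics/side0.png")
A=cv2.resize(a[140:290,210:500],None,fx=2.7,fy=2.7,interpolation=cv2.INTER_CUBIC)[:, :800]
cv2.imwrite("pics/sc_crop.png",A)
B=cv2.resize(b[160:310,220:400],None,fx=4,fy=4,interpolation=cv2.INTER_CUBIC);cv2.imwrite("pics/si_crop.png",B)
for n in("scene","side"):
    im=a if n=="scene" else b;m=red(im)
    k,l,st,c=cv2.connectedComponentsWithStats(m)
    for i in range(1,k):
        if st[i,4]>60: print(n,st[i],c[i].round(),cv2.minAreaRect(np.argwhere(l==i)[:,::-1].astype(np.float32)))
for uv in [(403,187),(412,240),(433,233),(480,218),(237,240),(313,266),(343,157)]: print(uv,onz("scene",*uv,0.0).round(3))
print(ray("scene",320,200),ray("side",320,200))
E
```

```text
scene [398  71  12  12 122] [403.  76.] ((403.5, 76.5), (11.0, 11.0), 90.0)
scene [325 153  21  50 304] [335. 177.] ((334.62921142578125, 177.60675048828125), (6.820580005645752, 51.565940856933594), 24.304548263549805)
scene [400 184  22  60 399] [408. 217.] ((410.9271545410156, 213.1732635498047), (60.206939697265625, 15.742619514465332), 82.33319854736328)
scene [433 213  51  23 309] [459. 227.] ((458.5725402832031, 227.54928588867188), (12.43862247467041, 52.44612503051758), 69.71744537353516)
side [ 249  175   85   45 1102] [287. 202.] ((291.0, 197.0), (44.0, 84.0), 90.0)
side [ 11 262  13  18 191] [ 17. 270.] ((17.0, 270.5), (17.0, 12.0), 90.0)
side [283 317  12  10  97] [288. 322.] ((288.5, 321.5), (9.0, 11.0), 90.0)
(403, 187) [0.267 0.276 0.   ]
(412, 240) [0.492 0.348 0.   ]
(433, 233) [0.442 0.414 0.   ]
(480, 218) [0.327 0.568 0.   ]
(237, 240) [ 0.676 -0.237  0.   ]
(313, 266) [0.691 0.049 0.   ]
(343, 157) [0.183 0.011 0.   ]
(array([1.20422183, 0.25389356, 1.11890447]), array([-0.56212671, -0.19123096, -0.80463923])) (array([ 0.26533463, -1.48275935,  1.05780589]), array([ 0.15832823,  0.86179371, -0.48191677]))
```

View pics/sc_crop.png

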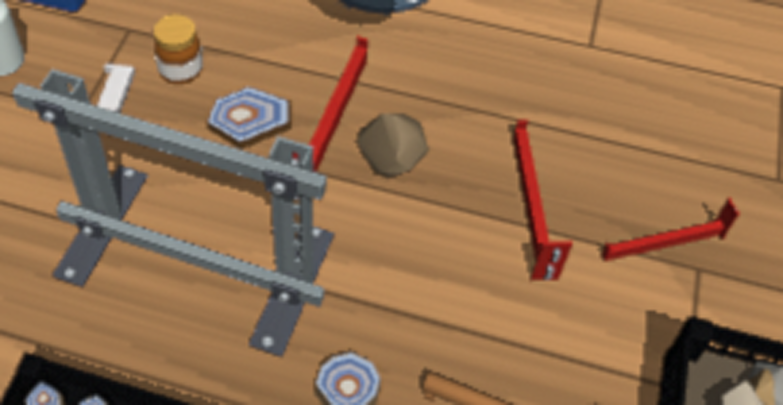

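View pics/si_crop.png

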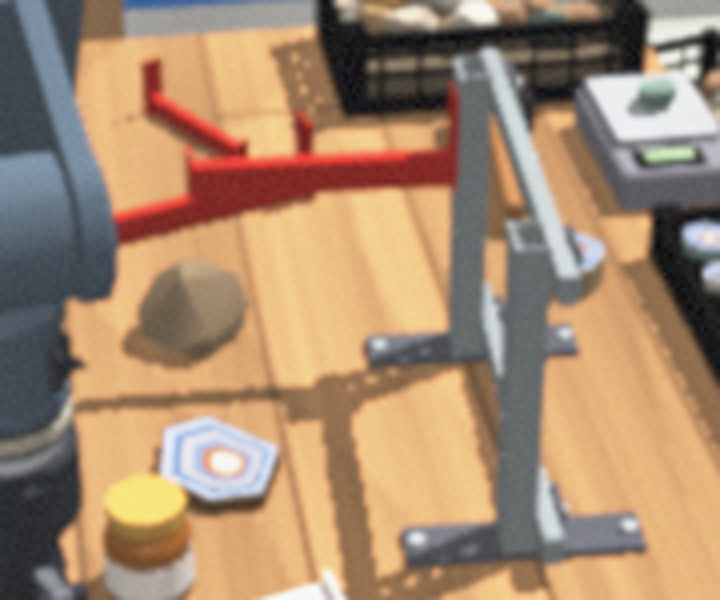

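Crops: the large loose red bracket stands with its nose at (403,185) and its clawed plate at (412,236). The smaller one at (458,227) is the look-alike. The empty upright is the near one in the side view, with its top at (352,219), and the partner hangs on the far one, with its top at (339,175).

```bash
python3 - <<'E'
from h import *
f=lambda a,b:tri([ray("scene",*a),ray("side",*b)])
print("empty top",f((233,170.4),(352.5,218.7)))
print("partner top",f((318.5,195.6),(339.5,175.5)))
print("partner nose top",f((344,154.5),(220+192/4,160+150/4)))
for uv,z in [((403,186),.03),((410,229),.03),((409,229.5),.088),((421,229.5),.088),((407,243),.0)]: print(uv,onz("scene",*uv,z).round(3))
for n,uv in [("bottle",(207,165)),("jar",(275,168)),("stone",(355,203)),("slab",(302,188)),("white",(250,180))]: print(n,onz("scene",*uv,0).round(3))
E
```

```text
empty top (array([ 0.59315101, -0.2281056 ,  0.28558541]), [0.0011159120051876593, 0.001115912005187534])
partner top (array([0.61176171, 0.04804529, 0.28992302]), [0.00013780187105604585, 0.00013780187105611464])
partner nose top (array([0.3711465 , 0.05921932, 0.21975351]), [0.0006843491462799084, 0.0006843491462799401])
(403, 186) [0.288 0.275 0.03 ]
(410, 229) [0.47  0.332 0.03 ]
(409, 229.5) [0.512 0.325 0.088]
(421, 229.5) [0.5   0.362 0.088]
(407, 243) [0.51  0.333 0.   ]
bottle [ 0.39  -0.509  0.   ]
jar [ 0.323 -0.236  0.   ]
stone [0.397 0.118 0.   ]
slab [ 0.388 -0.097  0.   ]
white [ 0.411 -0.307  0.   ]
```

```bash
python3 -m inch '[{"dx":3.8,"dy":-3.5,"dz":-1.2},{"dx":3.8,"dy":-3.5,"dz":-1.2},{"dx":3.8,"dy":-3.5,"dz":-1.2},{"dx":3.8,"dy":-3.5,"dz":-1.2},{"dx":3.8,"dy":-3.5,"dz":-1.2},{"dx":3.8,"dy":-3.5,"dz":-1.2},{"dx":3.8,"dy":-3.5,"dz":-1.2},{"dx":3.8,"dy":-3.5,"dz":-1.2},{"dx":3.8,"dy":-3.5,"dz":-1.2},{"dx":3.8,"dy":-3.5,"dz":-1.2}]' 1; cat > snap.py <<'E'
import sys,json
from station import eyes
from h import *
p=eyes.camera_params("wrist");im=eyes.snapshot("wrist")
json.dump({k:np.array(v).tolist() for k,v in p.items()},open(sys.argv[1]+".json","w"))
cv2.imwrite(f"pics/{sys.argv[1]}.png",im[:,:,::-1])
print(ray(sys.argv[1],320,200))
E
python3 snap.py w1
```

```text
(array([ 0.29551101, -0.55554023,  0.37429198]), array([-0.28693314, -0.10928012, -0.95169702]))invalid input at $[0]: expected keys dx, dy, dz, wx, wy, wz
```

```bash
python3 -m inch '[{"dx":3.8,"dy":-3.5,"dz":-1.2,"wx":0,"wy":0,"wz":0},{"dx":3.8,"dy":-3.5,"dz":-1.2,"wx":0,"wy":0,"wz":0},{"dx":3.8,"dy":-3.5,"dz":-1.2,"wx":0,"wy":0,"wz":0},{"dx":3.8,"dy":-3.5,"dz":-1.2,"wx":0,"wy":0,"wz":0},{"dx":3.8,"dy":-3.5,"dz":-1.2,"wx":0,"wy":0,"wz":0},{"dx":3.8,"dy":-3.5,"dz":-1.2,"wx":0,"wy":0,"wz":0},{"dx":3.8,"dy":-3.5,"dz":-1.2,"wx":0,"wy":0,"wz":0},{"dx":3.8,"dy":-3.5,"dz":-1.2,"wx":0,"wy":0,"wz":0},{"dx":3.8,"dy":-3.5,"dz":-1.2,"wx":0,"wy":0,"wz":0},{"dx":3.8,"dy":-3.5,"dz":-1.2,"wx":0,"wy":0,"wz":0}]' 1;python3 snap.py w1
```

```text
t: 1.4
tcp_pos: [0.4534, -0.1201, 0.4242]
tool_rot: [0.984, 0.181, 0.0, 0.0]
force: [0.3, -1.9, -0.4]
finger_gap: 1.0
gripper_force: 0.0
(array([ 0.52653191, -0.09191787,  0.4954675 ]), array([-0.2866095 , -0.11111007, -0.95158265]))
```

View pics/w1.png

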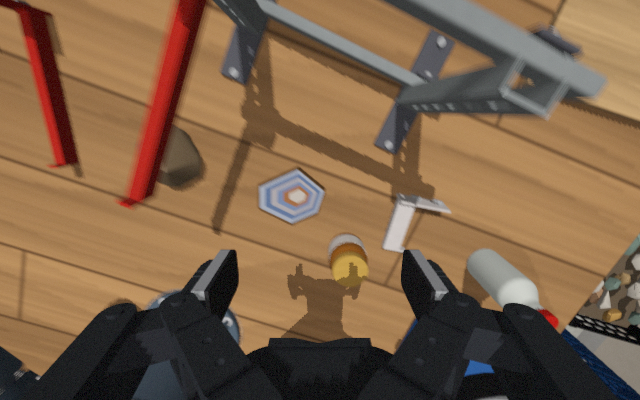

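Wrist view: the partner's tube runs from (130,203) up to (190,0). The empty upright's top is at (530,95) and its slotted face is visible from (400,105) to (545,112). The loose bracket's nose is at (62,163). I'll enlarge the upright, then move on to the bracket.

```bash
python3 - <<'E'
from h import *
a=cv2.imread("pics/w1.png")
cv2.imwrite("pics/w1c.png",cv2.resize(a[40:140,390:590],None,fx=4,fy=4,interpolation=cv2.INTER_CUBIC))
# partner tube axis, top plane z=.205
m=red(a);k,l,st,c=cv2.connectedComponentsWithStats(m)
for i in range(1,k):
    if st[i,4]>300: print(st[i])
E
python3 -m inch '[{"dx":2.5,"dy":-5.7,"dz":0,"wx":0,"wy":0,"wz":0},{"dx":2.5,"dy":-5.7,"dz":0,"wx":0,"wy":0,"wz":0},{"dx":2,"dy":-5.7,"dz":0,"wx":0,"wy":0,"wz":0},{"dx":0,"dy":-5.7,"dz":0,"wx":0,"wy":0,"wz":0},{"dx":0,"dy":-5.7,"dz":0,"wx":0,"wy":0,"wz":0},{"dx":0,"dy":-5.7,"dz":1,"wx":0,"wy":0,"wz":0},{"dx":0,"dy":-5.7,"dz":2,"wx":0,"wy":0,"wz":0},{"dx":0,"dy":-2,"dz":3,"wx":0,"wy":0,"wz":0}]'; python3 snap.py w2
```

```text
[   0    0   78  168 3987]
[ 118    0   89  208 5525]
t: 2.45
tcp_pos: [0.3682, 0.2971, 0.3639]
tool_rot: [0.983, 0.183, 0.001, -0.001]
force: [0.9, -0.6, 0.2]
finger_gap: 0.998
gripper_force: 0.0
(array([0.44115202, 0.32547552, 0.43531421]), array([-0.28427414, -0.11070594, -0.95232999]))
```

View pics/w1c.png

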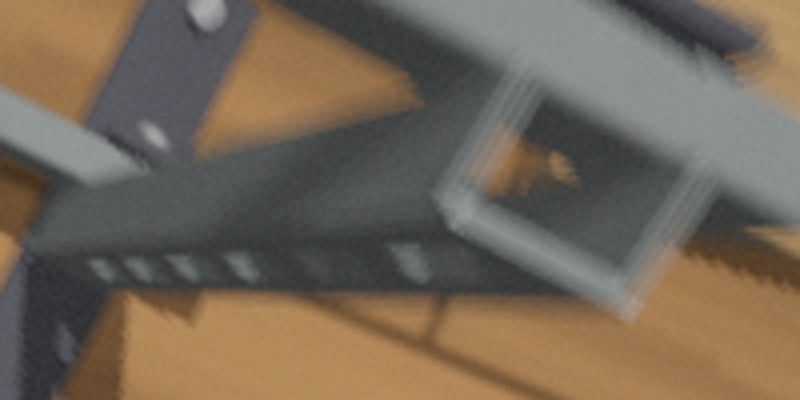

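View pics/w2.png

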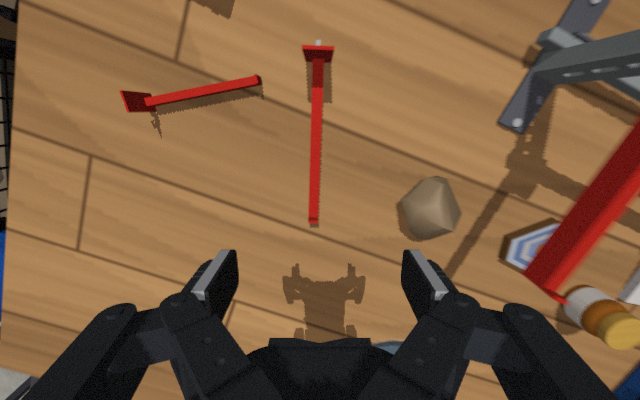

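Crop: the upright's front top edge runs from (502.5,95) to (547,119) in w1. w2: the loose bracket's nose end is at (313,220), its plate at (303–334,50), and the tube lies almost along the image column.

```bash
python3 - <<'E'
from h import *
L=onz("w1",502.5,95.2,.285);R=onz("w1",547.2,119.3,.285);print("empty top edge",L,R,np.linalg.norm(L-R),"mid",(L+R)/2)
d=L-R;print("stand heading from edge",np.degrees(np.arctan2(-d[0],d[1])))
def axis(n,seed,z,vr):
    m=red(cv2.imread(f"pics/{n}.png"));l=cv2.connectedComponents(m)[1];m=l==l[seed[1],seed[0]]
    P=[]
    for v in range(*vr,4):
        u=np.flatnonzero(m[v]); P.append([onz(n,u.min(),v+.5,z),onz(n,u.max()+1,v+.5,z)])
    return np.array(P),m
P,m=axis("w2",(316,120),.03,(90,205))
w=np.linalg.norm(P[:,0]-P[:,1],axis=1);C=P.mean(1);f=np.polyfit(C[:,0],C[:,1],1)
print("loose width",w.min(),w.max(),"heading",np.degrees(np.arctan(f[0])))
ys,xs=np.nonzero(m);print("mask rows",ys.min(),ys.max())
nose=onz("w2",314,ys.max()+1,.044);nose2=onz("w2",314,ys.max()+1,0.0);print("nose top/bottom",nose,nose2)
for v in (45,50): print("plate top row",v,onz("w2",318.5,v,.088))
for v in (60,64,68):print("plate foot",onz("w2",318,v,.03))
print("nose tri",tri([ray("w1",62.5,164),ray("w2",313.5,219)]))
for v in range(40,90,3):
    u=np.flatnonzero(m[v]);print(v,(u.min(),u.max()) if len(u) else None,end=' ')
# partner
P,m=axis("w1",(165,100),.205,(30,180))
print();
for q in range(0,len(P),6):print(P[q].round(4).tolist())
for k in (0,1):
    f=np.polyfit(P[:,k,0],P[:,k,1],1);print("edge",k,np.degrees(np.arctan(f[0])))
E
```

```text
empty top edge [ 0.58097293 -0.20871992  0.285     ] [ 0.5783033 -0.2475588  0.285    ] 0.03893051687165344 mid [ 0.57963812 -0.22813936  0.285     ]
stand heading from edge -3.9320992217621566
loose width 0.013337533766465888 0.01637307213105661 heading 19.027481424623645
mask rows 45 223
nose top/bottom [0.28586955 0.27478839 0.044     ] [0.26840934 0.26908905 0.        ]
plate top row 45 [0.5045036  0.35128279 0.088     ]
plate top row 50 [0.4998685  0.34950393 0.088     ]
plate foot [0.49846455 0.34991448 0.03      ]
plate foot [0.49401419 0.34820923 0.03      ]
plate foot [0.48952923 0.34649071 0.03      ]
nose tri (array([0.29074666, 0.27719659, 0.03146917]), [0.002230959762766352, 0.0022309597627662974])
40 None 43 None 46 (np.int64(302), np.int64(333)) 49 (np.int64(303), np.int64(333)) 52 (np.int64(304), np.int64(332)) 55 (np.int64(305), np.int64(331)) 58 (np.int64(306), np.int64(331)) 61 (np.int64(308), np.int64(329)) 64 (np.int64(313), np.int64(323)) 67 (np.int64(312), np.int64(323)) 70 (np.int64(313), np.int64(323)) 73 (np.int64(312), np.int64(322)) 76 (np.int64(312), np.int64(322)) 79 (np.int64(312), np.int64(322)) 82 (np.int64(312), np.int64(322)) 85 (np.int64(312), np.int64(322)) 88 (np.int64(311), np.int64(323)) 
[[0.5417, 0.0604, 0.205], [0.551, 0.0357, 0.205]]
[[0.5201, 0.0616, 0.205], [0.5294, 0.0372, 0.205]]
[[0.4975, 0.0628, 0.205], [0.5067, 0.0387, 0.205]]
[[0.4739, 0.0641, 0.205], [0.4832, 0.0394, 0.205]]
[[0.4483, 0.0673, 0.205], [0.4586, 0.0402, 0.205]]
[[0.4225, 0.0678, 0.205], [0.4324, 0.0419, 0.205]]
[[0.3954, 0.0684, 0.205], [0.4055, 0.0418, 0.205]]
edge 0 -3.3006582974877863
edge 1 -2.6764311460887185
```

```bash
python3 -m inch '[{"dx":0,"dy":0,"dz":1,"wx":0,"wy":0,"wz":-10.5},{"dx":0,"dy":0,"dz":1,"wx":0,"wy":0,"wz":-10.5},{"dx":0,"dy":0,"dz":1,"wx":0,"wy":0,"wz":-10.5},{"dx":0,"dy":0,"dz":1,"wx":0,"wy":0,"wz":-10.5},{"dx":0,"dy":0,"dz":1,"wx":0,"wy":0,"wz":-10.5},{"dx":0,"dy":0,"dz":1,"wx":0,"wy":0,"wz":-10.5},{"dx":0,"dy":0,"dz":1,"wx":0,"wy":0,"wz":-10.5},{"dx":0,"dy":0,"dz":1,"wx":0,"wy":0,"wz":-10.5},{"dx":0,"dy":0,"dz":1,"wx":0,"wy":0,"wz":-10.5},{"dx":0,"dy":0,"dz":1,"wx":0,"wy":0,"wz":-10.5}]' 0.7
python3 -m inch '[{"dx":0,"dy":0,"dz":0,"wx":0,"wy":0,"wz":-10.4},{"dx":0,"dy":0,"dz":0,"wx":0,"wy":0,"wz":-10.4},{"dx":0,"dy":0,"dz":0,"wx":0,"wy":0,"wz":-10.4},{"dx":0,"dy":0,"dz":0,"wx":0,"wy":0,"wz":-10.4},{"dx":0,"dy":0,"dz":0,"wx":0,"wy":0,"wz":-10.4},{"dx":0,"dy":0,"dz":0,"wx":0,"wy":0,"wz":-10.4},{"dx":0,"dy":0,"dz":0,"wx":0,"wy":0,"wz":-10.4},{"dx":0,"dy":0,"dz":0,"wx":0,"wy":0,"wz":0}]'
cat > go.py <<'E'
# usage: go.py x y z heading(deg of tool -x axis) : prints remaining move in tool axes (cm) and wz (deg)
import sys
from station import sense
import numpy as np
from scipy.spatial.transform import Rotation as Ro
s=sense();R=Ro.from_quat(s["tool_rot"]);M=R.as_matrix()
h=np.degrees(np.arctan2(-M[1,0],-M[0,0]));t=np.array(list(map(float,sys.argv[1:4])))
wz=(h-float(sys.argv[4])+180)%360-180
T=R*Ro.from_rotvec([0,0,np.radians(wz)])
d=t-s["tcp_pos"]
print("heading",h.round(2),"tilt",(M[:,2]).round(4),"tcp",np.round(s["tcp_pos"],4),"turn wz",wz.round(2),"then shift cm",(T.as_matrix().T@d*100).round(2),"before-turn axes",(M.T@d*100).round(2),"q6",s["q"][5].round(3))
E
python3 go.py .4246 .323 .078 19.1
```

```text
t: 3.75
tcp_pos: [0.3698, 0.2941, 0.2639]
tool_rot: [0.453, 0.892, -0.0, 0.0]
force: [0.5, -0.1, -0.1]
finger_gap: 0.7
gripper_force: 0.0
t: 4.75
tcp_pos: [0.3698, 0.2942, 0.2641]
tool_rot: [-0.161, 0.987, -0.0, 0.0]
force: [0.8, 0.4, -0.7]
finger_gap: 0.7
gripper_force: 0.0
heading 18.49 tilt [ 1.e-04 -2.e-04 -1.e+00] tcp [0.3698 0.2942 0.2641] turn wz -0.61 then shift cm [-6.12  0.93 18.61] before-turn axes [-6.11  1.   18.61] q6 -1.458
```

```bash
python3 -m inch '[{"dx":-3.1,"dy":0.5,"dz":2,"wx":0,"wy":0,"wz":-0.6},{"dx":-3.0,"dy":0.45,"dz":4,"wx":0,"wy":0,"wz":0},{"dx":0,"dy":0,"dz":5,"wx":0,"wy":0,"wz":0},{"dx":0,"dy":0,"dz":3,"wx":0,"wy":0,"wz":0},{"dx":0,"dy":0,"dz":0,"wx":0,"wy":0,"wz":0}]'; python3 go.py .4246 .323 .078 19.1; python3 snap.py w3; python3 - <<'E'
from h import *
a=cv2.imread("pics/w3.png");m=red(a)
P=[]
for v in range(0,400,20):
    u=np.flatnonzero(m[v]);
    if len(u): A,B=onz("w3",u.min(),v+.5,.03),onz("w3",u.max()+1,v+.5,.03);P.append((A+B)/2);print(v,u.min(),u.max(),((A+B)/2).round(4),np.linalg.norm(A-B).round(4))
E
```

```text
t: 5.38
tcp_pos: [0.423, 0.3225, 0.1219]
tool_rot: [-0.166, 0.986, -0.001, -0.003]
force: [0.2, -0.3, -0.7]
finger_gap: 0.7
gripper_force: 0.0
heading 19.08 tilt [-0.0052 -0.0025 -1.    ] tcp [0.423  0.3225 0.1219] turn wz -0.02 then shift cm [-0.19 -0.01  4.39] before-turn axes [-0.19 -0.01  4.39] q6 -1.462
(array([0.3515123 , 0.29823436, 0.19355529]), array([ 0.28490171,  0.10067631, -0.95325511]))
0 306 335 [0.3015 0.2818 0.03  ] 0.015
20 306 335 [0.3098 0.2846 0.03  ] 0.0153
40 306 335 [0.3183 0.2876 0.03  ] 0.0155
60 306 334 [0.3273 0.2905 0.03  ] 0.0153
80 307 334 [0.3365 0.2939 0.03  ] 0.0151
100 307 333 [0.3462 0.297  0.03  ] 0.0148
120 307 333 [0.3562 0.3005 0.03  ] 0.0151
140 307 332 [0.3667 0.3038 0.03  ] 0.0149
160 307 332 [0.3775 0.3076 0.03  ] 0.0152
180 308 332 [0.3888 0.3118 0.03  ] 0.0149
200 308 332 [0.4006 0.3159 0.03  ] 0.0152
220 308 332 [0.413  0.3202 0.03  ] 0.0156
240 308 639 [0.3939 0.4171 0.03  ] 0.2116
260 308 639 [0.4067 0.424  0.03  ] 0.2166
280 309 596 [0.4247 0.418  0.03  ] 0.1924
300 309 330 [0.4686 0.3392 0.03  ] 0.0151
320 298 341 [0.4843 0.3446 0.03  ] 0.0309
340 307 332 [0.5008 0.3503 0.03  ] 0.0187
```

View pics/w3.png

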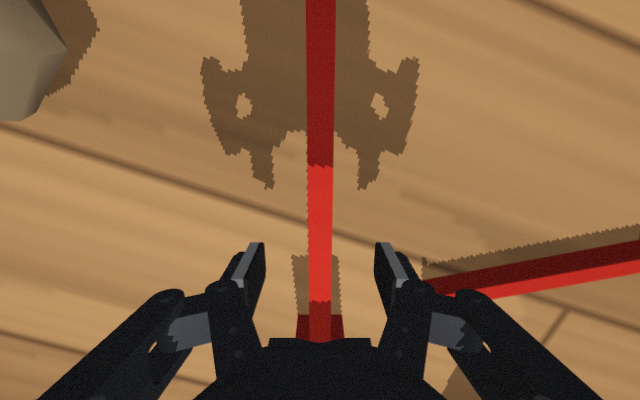

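The tube is centred between the fingers at columns 308–332, and the small bracket's end at (427,285) is clear of the right finger. I'll go down and grip.

```bash
python3 -m inch '[{"dx":-0.2,"dy":0,"dz":1.5,"wx":0,"wy":0,"wz":0},{"dx":0,"dy":0,"dz":1.5,"wx":0,"wy":0,"wz":0},{"dx":0,"dy":0,"dz":1.3,"wx":0,"wy":0,"wz":0},{"dx":0,"dy":0,"dz":0,"wx":0,"wy":0,"wz":0}]' 0.5; python3 -m inch '[{"dx":0,"dy":0,"dz":0,"wx":0,"wy":0,"wz":0},{"dx":0,"dy":0,"dz":0,"wx":0,"wy":0,"wz":0},{"dx":0,"dy":0,"dz":0,"wx":0,"wy":0,"wz":0},{"dx":0,"dy":0,"dz":0,"wx":0,"wy":0,"wz":0},{"dx":0,"dy":0,"dz":0,"wx":0,"wy":0,"wz":0},{"dx":0,"dy":0,"dz":0,"wx":0,"wy":0,"wz":0}]' 0 70; python3 go.py .4246 .323 .078 19.1
```

```text
t: 5.92
tcp_pos: [0.4252, 0.3239, 0.0798]
tool_rot: [-0.167, 0.986, -0.0, -0.001]
force: [-0.4, 0.3, -0.7]
finger_gap: 0.502
gripper_force: 0.0
t: 6.68
tcp_pos: [0.426, 0.3243, 0.0814]
tool_rot: [-0.167, 0.986, 0.0, 0.0]
force: [-0.4, -0.7, 5.6]
finger_gap: 0.163
gripper_force: 71.0
heading 19.24 tilt [ 7.e-04  4.e-04 -1.e+00] tcp [0.426  0.3243 0.0814] turn wz 0.14 then shift cm [ 0.18 -0.07  0.34] before-turn axes [ 0.18 -0.07  0.34] q6 -1.465
```

```bash
python3 -m inch '[{"dx":0,"dy":0,"dz":-2,"wx":0,"wy":0,"wz":0},{"dx":0,"dy":0,"dz":-4,"wx":0,"wy":0,"wz":0},{"dx":0,"dy":0,"dz":-5,"wx":0,"wy":0,"wz":0},{"dx":0,"dy":0,"dz":-5,"wx":0,"wy":0,"wz":0},{"dx":0,"dy":0,"dz":-5,"wx":0,"wy":0,"wz":0},{"dx":0,"dy":0,"dz":-5,"wx":0,"wy":0,"wz":5.6},{"dx":0,"dy":0,"dz":-4,"wx":0,"wy":0,"wz":5.6},{"dx":0,"dy":0,"dz":-2,"wx":0,"wy":0,"wz":5.6},{"dx":0,"dy":0,"dz":0,"wx":0,"wy":0,"wz":5.6},{"dx":0,"dy":0,"dz":0,"wx":0,"wy":0,"wz":0}]' ; python3 go.py .467 -.2216 .4 -3.3
```

```text
t: 7.92
tcp_pos: [0.4252, 0.3239, 0.4]
tool_rot: [0.027, 1.0, -0.001, -0.001]
force: [-1.0, -0.6, -4.0]
finger_gap: 0.157
gripper_force: 70.0
heading -3.09 tilt [-0.0021 -0.001  -1.    ] tcp [0.4252 0.3239 0.4   ] turn wz 0.21 then shift cm [-7.320e+00 -5.422e+01  4.000e-02] before-turn axes [-7.120e+00 -5.424e+01  4.000e-02] q6 -1.075
```

```bash
python3 -m inch '[{"dx":-0.7,"dy":-2.5,"dz":0,"wx":0,"wy":0,"wz":0.2},{"dx":-0.7,"dy":-5.6,"dz":0,"wx":0,"wy":0,"wz":0},{"dx":-0.7,"dy":-6.1,"dz":0,"wx":0,"wy":0,"wz":0},{"dx":-0.7,"dy":-6.1,"dz":0,"wx":0,"wy":0,"wz":0},{"dx":-0.8,"dy":-6.1,"dz":0,"wx":0,"wy":0,"wz":0},{"dx":-0.8,"dy":-6.1,"dz":0,"wx":0,"wy":0,"wz":0},{"dx":-0.7,"dy":-6.1,"dz":0,"wx":0,"wy":0,"wz":0},{"dx":-0.7,"dy":-6.1,"dz":0,"wx":0,"wy":0,"wz":0},{"dx":-0.7,"dy":-6.1,"dz":0,"wx":0,"wy":0,"wz":0},{"dx":-0.7,"dy":-3.4,"dz":0,"wx":0,"wy":0,"wz":0}]' ;python3 -m inch '[{"dx":0,"dy":0,"dz":3,"wx":0,"wy":0,"wz":0},{"dx":0,"dy":0,"dz":4,"wx":0,"wy":0,"wz":0},{"dx":0,"dy":0,"dz":4,"wx":0,"wy":0,"wz":0},{"dx":0,"dy":0,"dz":2,"wx":0,"wy":0,"wz":0},{"dx":0,"dy":0,"dz":0,"wx":0,"wy":0,"wz":0}]'; python3 go.py .467 -.2216 .270 -3.3; python3 snap.py w4; python3 - <<'E'
from station import eyes
import cv2,numpy as np
for n in("scene","side"):
    im=eyes.snapshot(n)[:,:,::-1];cv2.imwrite(f"pics/{n}1.png",im)
a=cv2.imread("pics/side1.png")[150:290,260:400];b=cv2.imread("pics/w4.png")[200:400,160:480]
A=cv2.resize(a,(400,400),interpolation=cv2.INTER_CUBIC);B=cv2.resize(b,(400,250))
C=np.zeros((400,800,3),np.uint8);C[:,:400]=A;C[:250,400:]=B;cv2.imwrite("pics/mix1.png",C)
E
```

```text
t: 9.18
tcp_pos: [0.4655, -0.2241, 0.3996]
tool_rot: [0.03, 1.0, 0.0, -0.001]
force: [0.3, -0.0, -3.4]
finger_gap: 0.161
gripper_force: 70.0
t: 9.8
tcp_pos: [0.4648, -0.2202, 0.2685]
tool_rot: [0.029, 1.0, 0.002, -0.003]
force: [-0.4, 0.3, -3.7]
finger_gap: 0.159
gripper_force: 69.9
heading -3.28 tilt [-0.0053  0.0041 -1.    ] tcp [ 0.4648 -0.2202  0.2685] turn wz 0.02 then shift cm [-0.23 -0.13 -0.16] before-turn axes [-0.23 -0.13 -0.16] q6 -2.173
(array([ 0.38920376, -0.21532292,  0.34010767]), array([ 0.30195519, -0.0110436 , -0.95325815]))
```

View pics/mix1.png

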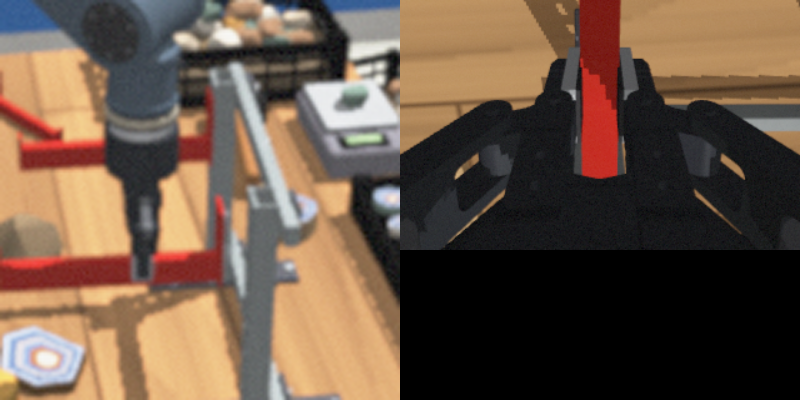

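The side view shows the bracket level, in front of the empty upright and just above home height. I'll approach slowly and feel for contact.

```bash
python3 -m inch '[{"dx":-0.7,"dy":-0.13,"dz":-0.15,"wx":0,"wy":0,"wz":0},{"dx":-0.7,"dy":0,"dz":0,"wx":0,"wy":0,"wz":0},{"dx":-0.4,"dy":0,"dz":0,"wx":0,"wy":0,"wz":0},{"dx":-0.3,"dy":0,"dz":0,"wx":0,"wy":0,"wz":0},{"dx":-0.2,"dy":0,"dz":0,"wx":0,"wy":0,"wz":0},{"dx":0,"dy":0,"dz":0,"wx":0,"wy":0,"wz":0}]'; python3 go.py .497 -.2233 .270 -3.3; python3 -m inch '[{"dx":-0.2,"dy":0,"dz":0,"wx":0,"wy":0,"wz":0},{"dx":0,"dy":0,"dz":0,"wx":0,"wy":0,"wz":0}]'
```

```text
t: 10.7
tcp_pos: [0.489, -0.2237, 0.2723]
tool_rot: [0.029, 1.0, 0.0, -0.0]
force: [0.6, -1.0, -2.6]
finger_gap: 0.157
gripper_force: 70.0
heading -3.35 tilt [-2.e-04  1.e-04 -1.e+00] tcp [ 0.489  -0.2237  0.2723] turn wz -0.05 then shift cm [-0.8   0.09  0.23] before-turn axes [-0.8   0.09  0.23] q6 -2.149
t: 10.95
tcp_pos: [0.491, -0.2239, 0.2724]
tool_rot: [0.029, 1.0, -0.0, 0.0]
force: [0.2, -1.3, -2.1]
finger_gap: 0.157
gripper_force: 70.0
```

```bash
python3 -m inch '[{"dx":-0.15,"dy":0,"dz":0.1,"wx":0,"wy":0,"wz":0},{"dx":0,"dy":0,"dz":0,"wx":0,"wy":0,"wz":0}]'; python3 -m inch '[{"dx":-0.15,"dy":0,"dz":0.1,"wx":0,"wy":0,"wz":0},{"dx":0,"dy":0,"dz":0,"wx":0,"wy":0,"wz":0}]'; python3 -m inch '[{"dx":-0.15,"dy":0,"dz":0,"wx":0,"wy":0,"wz":0},{"dx":0,"dy":0,"dz":0,"wx":0,"wy":0,"wz":0}]'; python3 go.py .497 -.2233 .270 -3.3
```

```text
t: 11.2
tcp_pos: [0.4917, -0.2238, 0.2712]
tool_rot: [0.029, 1.0, 0.0, -0.001]
force: [-2.3, -0.1, -2.2]
finger_gap: 0.157
gripper_force: 70.3
t: 11.45
tcp_pos: [0.4935, -0.2239, 0.2702]
tool_rot: [0.029, 1.0, 0.0, -0.001]
force: [-5.4, -0.4, -2.1]
finger_gap: 0.161
gripper_force: 70.3
t: 11.7
tcp_pos: [0.495, -0.2239, 0.2703]
tool_rot: [0.029, 1.0, 0.0, -0.001]
force: [-5.4, 0.3, -0.7]
finger_gap: 0.161
gripper_force: 70.3
heading -3.34 tilt [-1.4e-03  5.0e-04 -1.0e+00] tcp [ 0.495  -0.2239  0.2703] turn wz -0.04 then shift cm [-0.19  0.07  0.03] before-turn axes [-0.19  0.07  0.03] q6 -2.143
```

```bash
python3 -m inch '[{"dx":-0.15,"dy":0,"dz":0,"wx":0,"wy":0,"wz":0},{"dx":0,"dy":0,"dz":0,"wx":0,"wy":0,"wz":0}]'; python3 -m inch '[{"dx":-0.15,"dy":0,"dz":0,"wx":0,"wy":0,"wz":0},{"dx":0,"dy":0,"dz":0,"wx":0,"wy":0,"wz":0}]';  python3 - <<'E'
from station import eyes,sense
import cv2,numpy as np
print(sense()["ft_torque"])
b=eyes.snapshot("scene")[:,:,::-1];im=eyes.snapshot("side")[:,:,::-1];cv2.imwrite("pics/side2.png",im)
A=cv2.resize(im[150:290,260:400],(400,400),interpolation=cv2.INTER_CUBIC);B=cv2.resize(b[150:290,190:330],(400,400),interpolation=cv2.INTER_CUBIC)
cv2.imwrite("pics/mix2.png",np.hstack([A,B]))
E
```

```text
t: 11.95
tcp_pos: [0.4956, -0.2239, 0.2701]
tool_rot: [0.029, 1.0, 0.0, -0.002]
force: [-7.7, -0.3, 0.0]
finger_gap: 0.156
gripper_force: 70.5
t: 12.2
tcp_pos: [0.4958, -0.2239, 0.2701]
tool_rot: [0.029, 1.0, 0.001, -0.004]
force: [-12.1, -1.0, 2.4]
finger_gap: 0.16
gripper_force: 70.9
[-0.18141219  1.447661   -0.07682639]
```

View pics/mix2.png

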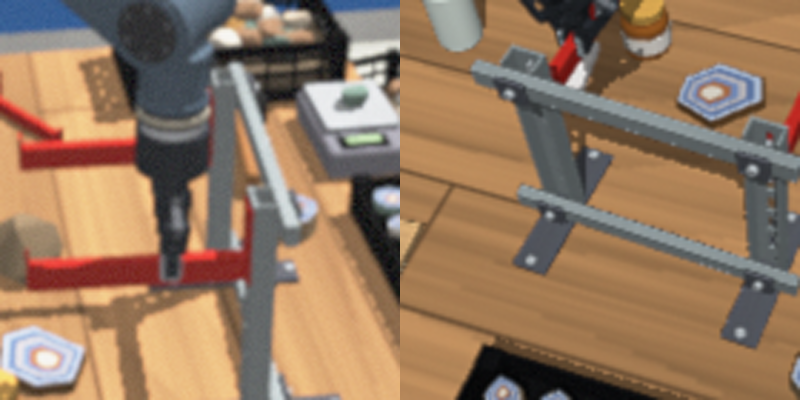

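Left panel: the plate sits against the upright, and the 4 mm of spring travel before the stop shows the claws are in the slots. I'll ease the lean and press down.

```bash
python3 -m inch '[{"dx":0.15,"dy":0,"dz":0.2,"wx":0,"wy":0,"wz":0},{"dx":0,"dy":0,"dz":0.2,"wx":0,"wy":0,"wz":0},{"dx":0,"dy":0,"dz":0.2,"wx":0,"wy":0,"wz":0},{"dx":0,"dy":0,"dz":0,"wx":0,"wy":0,"wz":0}]'; python3 -m inch '[{"dx":0,"dy":0,"dz":0.2,"wx":0,"wy":0,"wz":0},{"dx":0,"dy":0,"dz":0,"wx":0,"wy":0,"wz":0}]';python3 go.py .497 -.2233 .2564 -3.3
```

```text
t: 12.8
tcp_pos: [0.4956, -0.2238, 0.264]
tool_rot: [0.029, 1.0, 0.001, -0.002]
force: [-6.9, -0.2, -0.4]
finger_gap: 0.156
gripper_force: 70.3
t: 13.05
tcp_pos: [0.4956, -0.2238, 0.2619]
tool_rot: [0.029, 1.0, 0.001, -0.002]
force: [-7.1, -0.5, -0.2]
finger_gap: 0.158
gripper_force: 70.4
heading -3.33 tilt [-0.0038  0.0014 -1.    ] tcp [ 0.4956 -0.2238  0.2619] turn wz -0.03 then shift cm [-0.14  0.05  0.55] before-turn axes [-0.14  0.05  0.55] q6 -2.141
```

```bash
for i in 1; do python3 -m inch '[{"dx":0,"dy":0,"dz":0.15,"wx":0,"wy":0,"wz":0},{"dx":0,"dy":0,"dz":0,"wx":0,"wy":0,"wz":0}]'; python3 -m inch '[{"dx":0,"dy":0,"dz":0.15,"wx":0,"wy":0,"wz":0},{"dx":0,"dy":0,"dz":0,"wx":0,"wy":0,"wz":0}]'; python3 -m inch '[{"dx":0,"dy":0,"dz":0.15,"wx":0,"wy":0,"wz":0},{"dx":0,"dy":0,"dz":0,"wx":0,"wy":0,"wz":0}]';done
```

```text
t: 13.3
tcp_pos: [0.4956, -0.2238, 0.2606]
tool_rot: [0.029, 1.0, 0.001, -0.002]
force: [-7.2, 0.2, -0.6]
finger_gap: 0.156
gripper_force: 70.5
t: 13.55
tcp_pos: [0.4956, -0.2237, 0.2587]
tool_rot: [0.029, 1.0, 0.001, -0.002]
force: [-5.9, -0.1, -4.7]
finger_gap: 0.161
gripper_force: 69.9
t: 13.8
tcp_pos: [0.4956, -0.2237, 0.2575]
tool_rot: [0.029, 1.0, 0.001, -0.002]
force: [-6.4, 0.3, -0.6]
finger_gap: 0.159
gripper_force: 70.5
```

```bash
python3 -m inch '[{"dx":0,"dy":0,"dz":0.1,"wx":0,"wy":0,"wz":0},{"dx":0,"dy":0,"dz":0,"wx":0,"wy":0,"wz":0}]'; python3 -m inch '[{"dx":0,"dy":0,"dz":0.1,"wx":0,"wy":0,"wz":0},{"dx":0,"dy":0,"dz":0,"wx":0,"wy":0,"wz":0}]'; python3 -m inch '[{"dx":0,"dy":0,"dz":0.1,"wx":0,"wy":0,"wz":0},{"dx":0,"dy":0,"dz":0,"wx":0,"wy":0,"wz":0}]'
```

```text
t: 14.05
tcp_pos: [0.4956, -0.2238, 0.2566]
tool_rot: [0.029, 1.0, 0.001, -0.002]
force: [-6.6, 1.2, -0.1]
finger_gap: 0.158
gripper_force: 70.6
t: 14.3
tcp_pos: [0.4956, -0.2238, 0.2561]
tool_rot: [0.029, 1.0, 0.0, -0.002]
force: [-9.1, 0.4, 3.0]
finger_gap: 0.157
gripper_force: 71.0
t: 14.55
tcp_pos: [0.4956, -0.2238, 0.2558]
tool_rot: [0.029, 1.0, 0.0, -0.002]
force: [-10.1, 0.1, 6.3]
finger_gap: 0.157
gripper_force: 71.6
```

```bash
python3 -m inch '[{"dx":0,"dy":0,"dz":0.15,"wx":0,"wy":0,"wz":0},{"dx":0,"dy":0,"dz":0,"wx":0,"wy":0,"wz":0}]'; python3 -m inch '[{"dx":0,"dy":0,"dz":0.15,"wx":0,"wy":0,"wz":0},{"dx":0,"dy":0,"dz":0,"wx":0,"wy":0,"wz":0}]'; python3 -m inch '[{"dx":0,"dy":0,"dz":0.2,"wx":0,"wy":0,"wz":0},{"dx":0,"dy":0,"dz":0,"wx":0,"wy":0,"wz":0}]'; python3 - <<'E'
from station import eyes
import cv2,numpy as np
from h import *
im=eyes.snapshot("side")[:,:,::-1].copy();cv2.imwrite("pics/side3.png",im)
E
```

```text
t: 14.8
tcp_pos: [0.4955, -0.2238, 0.2555]
tool_rot: [0.029, 1.0, 0.0, -0.001]
force: [-11.7, 2.8, 13.6]
finger_gap: 0.157
gripper_force: 72.5
t: 15.05
tcp_pos: [0.4954, -0.2239, 0.2551]
tool_rot: [0.029, 1.0, -0.0, -0.001]
force: [-14.0, 2.9, 20.9]
finger_gap: 0.16
gripper_force: 73.6
t: 15.3
tcp_pos: [0.4954, -0.224, 0.2546]
tool_rot: [0.029, 1.0, -0.001, -0.001]
force: [-16.8, 4.2, 28.9]
finger_gap: 0.158
gripper_force: 74.9
```

Stiff resistance starts at TCP 0.256, which matches the predicted home height of 0.2564. I'll relieve the force, release, retreat upward and check.

```bash
python3 -m inch '[{"dx":0,"dy":0,"dz":-0.3,"wx":0,"wy":0,"wz":0},{"dx":0.1,"dy":0,"dz":-0.3,"wx":0,"wy":0,"wz":0},{"dx":0,"dy":0,"dz":0,"wx":0,"wy":0,"wz":0}]'; python3 -m inch '[{"dx":0,"dy":0,"dz":0,"wx":0,"wy":0,"wz":0},{"dx":0,"dy":0,"dz":0,"wx":0,"wy":0,"wz":0},{"dx":0,"dy":0,"dz":0,"wx":0,"wy":0,"wz":0},{"dx":0,"dy":0,"dz":0,"wx":0,"wy":0,"wz":0}]' 0.5; python3 -m inch '[{"dx":0,"dy":0,"dz":-2,"wx":0,"wy":0,"wz":0},{"dx":0,"dy":0,"dz":-4,"wx":0,"wy":0,"wz":0},{"dx":2,"dy":0,"dz":-5,"wx":0,"wy":0,"wz":0},{"dx":4,"dy":0,"dz":-4,"wx":0,"wy":0,"wz":0},{"dx":0,"dy":0,"dz":0,"wx":0,"wy":0,"wz":0}]'; python3 snap.py w5;  python3 - <<'E'
from station import eyes
import cv2,numpy as np
im=eyes.snapshot("side")[:,:,::-1].copy();cv2.imwrite("pics/side4.png",im)
w=cv2.imread("pics/w5.png")
A=cv2.resize(im[160:285,255:380],(400,400),interpolation=cv2.INTER_CUBIC);B=cv2.resize(w,(400,250),interpolation=cv2.INTER_AREA)
C=np.zeros((400,800,3),np.uint8);C[:,:400]=A;C[:250,400:]=B;cv2.imwrite("pics/mix3.png",C)
E
```

```text
t: 15.72
tcp_pos: [0.4954, -0.2239, 0.2561]
tool_rot: [0.029, 1.0, 0.0, -0.001]
force: [-6.6, 1.1, 2.8]
finger_gap: 0.162
gripper_force: 70.9
t: 16.23
tcp_pos: [0.4964, -0.2243, 0.256]
tool_rot: [0.029, 1.0, -0.0, 0.0]
force: [0.3, 0.8, -0.0]
finger_gap: 0.504
gripper_force: 0.0
t: 16.85
tcp_pos: [0.4355, -0.2209, 0.4093]
tool_rot: [0.03, 1.0, -0.002, 0.003]
force: [0.3, 0.7, -0.6]
finger_gap: 0.501
gripper_force: 0.0
(array([ 0.35913025, -0.2152476 ,  0.48007602]), array([ 0.31219262, -0.0201262 , -0.94980561]))
```

View pics/mix3.png

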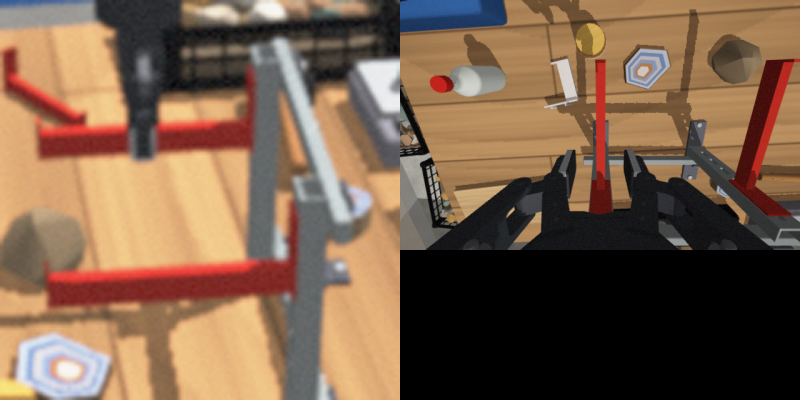

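The bracket hangs level and looks flush, like its partner. I'll check its height with a light touch on the tube.

```bash
python3 go.py .530 -.2259 .285 -3.3
```

```text
heading -3.39 tilt [ 1.4e-03 -6.0e-04 -1.0e+00] tcp [ 0.4361 -0.2206  0.406 ] turn wz -0.09 then shift cm [-9.39  0.02 12.12] before-turn axes [-9.39  0.03 12.12] q6 -2.209
```

```bash
python3 -m inch '[{"dx":-4,"dy":0,"dz":2,"wx":0,"wy":0,"wz":0},{"dx":-4,"dy":0,"dz":4,"wx":0,"wy":0,"wz":0},{"dx":-1.4,"dy":0,"dz":4,"wx":0,"wy":0,"wz":0},{"dx":0,"dy":0,"dz":1.5,"wx":0,"wy":0,"wz":0},{"dx":0,"dy":0,"dz":0,"wx":0,"wy":0,"wz":0}]' 0; python3 -m inch '[{"dx":0,"dy":0,"dz":0.4,"wx":0,"wy":0,"wz":0},{"dx":0,"dy":0,"dz":0,"wx":0,"wy":0,"wz":0}]'; python3 -m inch '[{"dx":0,"dy":0,"dz":0.15,"wx":0,"wy":0,"wz":0},{"dx":0,"dy":0,"dz":0,"wx":0,"wy":0,"wz":0}]'; python3 -m inch '[{"dx":0,"dy":0,"dz":0.15,"wx":0,"wy":0,"wz":0},{"dx":0,"dy":0,"dz":0,"wx":0,"wy":0,"wz":0}]'
```

```text
t: 17.58
tcp_pos: [0.5291, -0.2255, 0.2889]
tool_rot: [0.029, 1.0, 0.001, -0.002]
force: [0.5, 0.2, -0.2]
finger_gap: 0.001
gripper_force: 0.0
t: 17.82
tcp_pos: [0.5299, -0.2265, 0.2882]
tool_rot: [0.03, 1.0, -0.001, 0.001]
force: [-0.7, 0.2, -0.4]
finger_gap: -0.001
gripper_force: 0.0
t: 18.08
tcp_pos: [0.5299, -0.2262, 0.286]
tool_rot: [0.029, 1.0, -0.0, 0.0]
force: [0.6, -0.2, 0.5]
finger_gap: -0.001
gripper_force: 0.0
t: 18.32
tcp_pos: [0.5298, -0.2261, 0.2838]
tool_rot: [0.029, 1.0, 0.0, -0.0]
force: [0.5, 0.2, -0.1]
finger_gap: -0.002
gripper_force: 0.0
```

```bash
python3 -m inch '[{"dx":0,"dy":0,"dz":0.25,"wx":0,"wy":0,"wz":0},{"dx":0,"dy":0,"dz":0,"wx":0,"wy":0,"wz":0},{"dx":0,"dy":0,"dz":0,"wx":0,"wy":0,"wz":0}]'; python3 -m inch '[{"dx":0,"dy":0,"dz":0.1,"wx":0,"wy":0,"wz":0},{"dx":0,"dy":0,"dz":0,"wx":0,"wy":0,"wz":0}]'; python3 -m inch '[{"dx":0,"dy":0,"dz":0.1,"wx":0,"wy":0,"wz":0},{"dx":0,"dy":0,"dz":0,"wx":0,"wy":0,"wz":0}]';python3 -m inch '[{"dx":0,"dy":0,"dz":0.1,"wx":0,"wy":0,"wz":0},{"dx":0,"dy":0,"dz":0,"wx":0,"wy":0,"wz":0}]'
```

```text
t: 18.7
tcp_pos: [0.5299, -0.2261, 0.2813]
tool_rot: [0.029, 1.0, 0.0, -0.0]
force: [-0.3, 0.4, 0.2]
finger_gap: 0.002
gripper_force: 0.0
t: 18.95
tcp_pos: [0.5299, -0.2261, 0.2804]
tool_rot: [0.029, 1.0, 0.0, -0.0]
force: [0.7, 0.4, -0.4]
finger_gap: -0.003
gripper_force: 0.0
t: 19.2
tcp_pos: [0.5298, -0.2261, 0.2793]
tool_rot: [0.029, 1.0, 0.0, -0.0]
force: [0.4, -0.1, 0.5]
finger_gap: -0.002
gripper_force: 0.0
t: 19.45
tcp_pos: [0.5298, -0.2261, 0.2783]
tool_rot: [0.029, 1.0, 0.0, -0.0]
force: [0.7, 0.1, -0.2]
finger_gap: 0.002
gripper_force: 0.0
```

```bash
python3 -m inch '[{"dx":0,"dy":0,"dz":0.1,"wx":0,"wy":0,"wz":0},{"dx":0,"dy":0,"dz":0,"wx":0,"wy":0,"wz":0}]'; python3 -m inch '[{"dx":0,"dy":0,"dz":0.05,"wx":0,"wy":0,"wz":0},{"dx":0,"dy":0,"dz":0,"wx":0,"wy":0,"wz":0}]'
```

```text
t: 19.7
tcp_pos: [0.5299, -0.2262, 0.2777]
tool_rot: [0.029, 1.0, -0.0, 0.0]
force: [-0.3, 0.2, 2.4]
finger_gap: -0.004
gripper_force: 0.9
t: 19.95
tcp_pos: [0.5299, -0.2262, 0.2775]
tool_rot: [0.029, 1.0, -0.0, 0.0]
force: [-1.0, 0.6, 5.8]
finger_gap: -0.001
gripper_force: 2.5
```

Contact at TCP z 0.278 puts the tube top at 0.205, which is home height. I'll retreat and check the heading against the partner.

```bash
python3 -m inch '[{"dx":0,"dy":0,"dz":-3,"wx":0,"wy":0,"wz":0},{"dx":0,"dy":0,"dz":-5,"wx":0,"wy":0,"wz":0},{"dx":4,"dy":0,"dz":-5,"wx":0,"wy":0,"wz":0},{"dx":4,"dy":0,"dz":0,"wx":0,"wy":0,"wz":0},{"dx":0,"dy":0,"dz":0,"wx":0,"wy":0,"wz":0},{"dx":0,"dy":0,"dz":0,"wx":0,"wy":0,"wz":0}]'; python3 snap.py w6; python3 - <<'E'
from h import *
m=red(cv2.imread("pics/w6.png"));k,l,st,c=cv2.connectedComponentsWithStats(m)
for i in range(1,k):
    if st[i,4]<600: continue
    P=[[onz("w6",np.flatnonzero(l[v]==i)[j]+(j==-1),v+.5,.205) for j in(0,-1)] for v in range(st[i,1]+15,min(st[i,1]+st[i,3],300),3)]
    P=np.array(P);print(st[i])
    for j in(0,1):
        f=np.polyfit(P[:,j,0],P[:,j,1],1);r=P[:,j,1]-np.polyval(f,P[:,j,0]);print(" edge",j,"deg",np.degrees(np.arctan(f[0])).round(2),"y at .5",np.polyval(f,.5).round(4),"rms",r.std().round(4),"x range",P[:,j,0].min().round(3),P[:,j,0].max().round(3))
E
```

```text
t: 20.7
tcp_pos: [0.4513, -0.2217, 0.4056]
tool_rot: [0.029, 1.0, -0.0, 0.0]
force: [-0.5, -0.5, -0.2]
finger_gap: -0.002
gripper_force: 0.0
(array([ 0.37529151, -0.21640363,  0.47674507]), array([ 0.30760041, -0.01553901, -0.95138874]))
[  529    75   111   262 10740]
 edge 0 deg -2.73 y at .5 0.0209 rms 0.003 x range 0.374 0.595
 edge 1 deg -2.41 y at .5 0.063 rms 0.0022 x range 0.376 0.598
[ 311   76   18  163 2542]
 edge 0 deg -3.18 y at .5 -0.2303 rms 0.0007 x range 0.36 0.506
 edge 1 deg -3.39 y at .5 -0.2155 rms 0.0009 x range 0.361 0.506
[ 38 107  40  28 904]
 edge 0 deg 34.33 y at .5 -0.3913 rms 0.001 x range 0.372 0.383
 edge 1 deg -54.44 y at .5 -0.616 rms 0.0025 x range 0.374 0.384
```

```bash
python3 -c "
from station import workorder
print(workorder.sign_off())"
```

```text
the job is handed in; nothing more can be done
None
```

The red bracket is hooked into the empty upright in its partner's row, pressed home and released; tube top by touch is 0.205 m (home height), heading about −3.3° (partner about −3°), about 278 mm beside the partner; I signed it off at about 21 s and it returned no verdict.

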